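Set the feeder gain lever to its third click

TASK

Set the powder feeder's gain: with the fingertips push the orange lever all the way home against its red-marked zero stop, then push it back the other way, counting the clicks, and leave it resting in the third notch from home without ever running past that notch. Only push the lever, gently: do not pinch or jam it, and leave everything standing around the box where it is.

Things in the scene. Friction and masses are not known exactly. Their poses are not given: they have to be found in the camera images.
- gain_unit: feeder gain control: fixed blue box, 100 (its x) x 210 (its y) x 60 mm tall, aluminium top. Origin: centre of its underside, on the table; z up. The lever slides along its y, on the centre line x = 0, from the zero end (-y, red stop block) to the full end (+y, dark grey stop block). Stop blocks are 34 mm wide, rise to 68 mm above the table. A black wedge drawn on top widens toward the full end
- gain_travel (a joint): lever travel along the unit's +y, m: 0 = home at the zero stop (a rubber buffer that yields 3 N/mm beyond), 0.096 = full stop. A plunger holds it in notches 0.016 apart: home 0, clicks 1, 2, 3 at 0.016, 0.032, 0.048... Leaving a notch takes 3 to 6 N; resistance fades out just past half way, then the lever snaps into the next notch and stays. Starts at or between notches 1 and 2
- gain_lever: the lever, on the unit: an orange upright paddle, 30 mm wide across the slide, 14 mm thick along it, from 74 to 118 mm above the table, on a dark carriage 34 x 24 mm that reaches 66 mm above the table. Origin: on the lever's upright centre line, 60 mm above the table (at unit x = 0, y = -0.048 + travel); axes as the unit's
- beaker: bystander: plain steel beaker, 74 dia x 84 tall, stands loose behind the unit (mm). Origin: centre of its underside
- vial_black: bystander: glass vial with black cap, 25 dia x 60 tall, stands loose behind the unit (mm). Origin: centre of its underside
- vial_white: bystander: glass vial with white cap, 25 dia x 60 tall, stands loose behind the unit (mm). Origin: centre of its underside
- screw: bystander: thumb screw standing on its head, 24 dia x 31 tall, loose in front of the unit (mm). Origin: centre of its underside
- gauge: bystander: white stepped gauge block, 22 x 60 x 40, loose in front of the unit (mm). Origin: centre of its underside
- tamper: bystander: white powder tamper standing on its foot, 40 dia x 88 tall, loose off the unit's zero end (its -y end) (mm). Origin: centre of its underside
- timer: bystander: round timer with yellow dial, 71 dia x 30 tall, loose near the table's front edge, left of the unit (mm). Origin: centre of its underside

How it is judged:
By the outcome, as a careful person would: the job done as asked, in the order asked, and still so for the second after the job is handed in, with the robot touching nothing.
It also fails if it takes over 69 s, if anything falls off the work surface, if the arm or the gripper's body presses on something with over 40 N, if the wrist force passes 120 N, or if a joint passes its speed limit or range.

ROBOT

A 6-joint arm with a two-finger parallel gripper is mounted at the origin on a cart in front of the work surface, level with it; the furniture and walls round the work are solid. World frame = base frame: x ahead of the robot, y to its left, z up, the work surface at z = 0. Lengths are in mm, angles in rad, forces in N, time in s.
With the tool pointing down it reaches from about 400 to 925 mm from the base axis. Payload 12.5 kg.
Tool frame: the origin (TCP) lies at the very end of the fingers, on their centre line; the grasp point (between the pads) lies 19 mm behind it; z points along the fingers, y is the line along which they close (so a half turn about z gives the same grasp; the last joint's range is limited). The gripper opens to 95 mm and grips with 3 to 60 N. Pads are 20 mm wide; open, the fingers measure 119 mm over their backs; the gripper's body (75 mm by 180 mm) begins 59 mm behind the grasp point.
Start: joints at [-1.453, 0.491, 1.559, -0, 1.092, -0.106], TCP at [138.732, -609.426, 214.661] pointing down, gripper open.
Joint ranges: [-3.1, 3.1], [-0.84, 2.19], [0.05, 2.79], [-1.13, 4.28], [0.06, 2.93], [-2.69, 2.69]. Speed limits (rad/s): [2.22, 2.22, 2.79, 3.14, 3.14, 3.14].

INTERFACE

Orientations are given as [roll, pitch, yaw] about the fixed x, y, z axes, in that order (R = Rz(yaw) Ry(pitch) Rx(roll)).
In Python, from cell import state, read_camera, camera_info, job_done gives the robot as it stands.
- The arm moves only by the shell command python3 -m handwheel FILE, which reads ROWS from the file FILE. ROWS is a JSON object with one list for each field, all of the same length, 1 to 5, a row being the entries at one place: x, y, z (the shift in mm), yaw (a turn about the tool's z in rad), finger_gap (the opening from 0.0 (shut) to 1.0 (fully open)); each row is the pose to reach, as a shift and turn from the pose commanded when the command began, along the tool's axes at that moment; what a row does not reach only later rows make up. A row lasts 1/12 s, in which the tool goes at most 41.7 mm and 0.125 rad, less where a joint would pass 70% of its speed; a pose out of reach is approached as far as the arm can. The fingers move at their own pace and stop on an object; the grip force is fixed at half the most. Time passes only in rows, so rows that do not move let the fingers close. It prints the time, the measured TCP pose, the force, the opening and the grip force at its end. Input that does not fit is refused with a message, and nothing moves.
- state(): the state, without advancing time (a new reading comes with each control period).
- read_camera(name): name is "scene" or "top" or "wrist"; returns (picture, depth): 480x640x3 uint8, red, green, blue; 480x640 float32, mm along the optical axis (not along the pixel's ray), 0 where there is no reading.
- camera_info(name): a dict with "vertical_fov" (degrees; the focal length in pixels is half the picture's height over the tangent of half this angle, whatever the lens; pixels are square), "cx", "cy" (the principal point, pixels), "origin" and "attitude" of the camera in the world. Camera axes: x right, y down, z forward; pixel columns grow to the right and rows downward; lengths in mm; the calibration is good to about 2 mm. A picture is of the moment at which its call begins: read the wrist's pose just before it. camera_info takes no time and is no camera call; for the wrist camera it gives the pose at the moment of the call.
- job_done(): hands the job in; it is judged then, once.
The state is a dict: "t": time; "joints": joint angles; "qvel": joint speeds; "tau": joint torques, N m; "eef_pos": TCP position; "tcp_rot": TCP orientation; "ft_force": force on the tool from outside, world axes, zero at the start; "moment": the same for the moment, N m; "opening": opening from 0.0 (shut) to 1.0 (fully open); "grip_force": force on a finger pad.
Only numpy, scipy, OpenCV 4.12 (cv2) and the standard library are available. Lean on these libraries where they do the work, as an engineer would, in place of code of your own. Each camera call takes 0.05 s, during which the arm holds its last target. There are 200 camera calls.

## Working session

There is one attempt and no reset: what is moved stays moved. The work goes in short steps, Python scripts to look and compute and a shell command to move; the robot and the scene stay as the last step left them, time stands still between calls to the robot, and variables do not carry over. Pictures are saved under pics/ and viewed, at most 10 in all, crops included, and the job is handed in when it is done.

```bash
mkdir -p pics
python3 - <<'E'
from cell import *
import cv2,numpy as np
s=state();print(s)
for n in("scene","top"):
    print(n,camera_info(n))
    p,d=read_camera(n);cv2.imwrite(f"pics/{n}0.png",p[:,:,::-1]);np.save(f"pics/{n}0.npy",d)
print(camera_info("wrist"))
E
```

```text
{'t': 0.0, 'joints': array([-1.45255718e+00,  4.91581565e-01,  1.55947993e+00,  1.76649609e-05,
        1.09172191e+00, -1.05582218e-01]), 'qvel': array([ 0.00055653, -0.00073727, -0.00014941,  0.00227638, -0.00125391,
        0.00158806]), 'tau': array([ 1.09774610e-03, -6.12643933e+01, -2.58184719e+01,  6.92094094e-02,
        4.81515401e-02, -1.11647503e-04]), 'eef_pos': array([ 138.72912014, -609.13786398,  214.03759202]), 'tcp_rot': array([-3.14041019e+00, -1.41067689e-04,  2.23813128e-01]), 'ft_force': array([-0.75131128,  0.63516439,  0.28403942]), 'moment': array([ 0.00450971, -0.00572898,  0.00944872]), 'grip_force': 0.0, 'opening': 0.9997205535650178}
scene {'vertical_fov': 43.492514635614256, 'cx': 319.1944829073305, 'cy': 237.39946000282012, 'origin': array([ -6.86238692, 342.66974846, 777.03521258]), 'attitude': array([-2.28886024,  0.01879488, -2.38721082])}
top {'vertical_fov': 42.11195643044741, 'cx': 315.577941820927, 'cy': 251.1949327644989, 'origin': array([ 356.57232815, -245.86442402,  970.17226977]), 'attitude': array([-2.93661074e+00,  1.10955485e-03, -1.60445903e+00])}
{'vertical_fov': 66.24578562178776, 'cx': 319.47210511451846, 'cy': 237.15611909762885, 'origin': array([ 213.88661647, -590.47305903,  383.51338891]), 'attitude': array([ 2.86685547e+00,  4.92737658e-04, -1.34731012e+00])}
```

View pics/scene0.png

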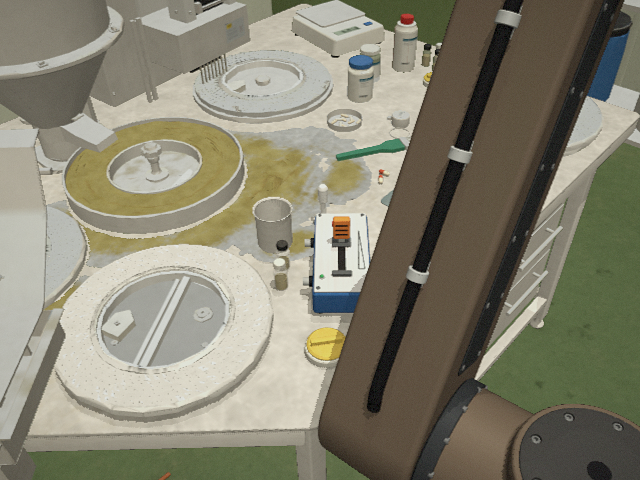

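View pics/top0.png

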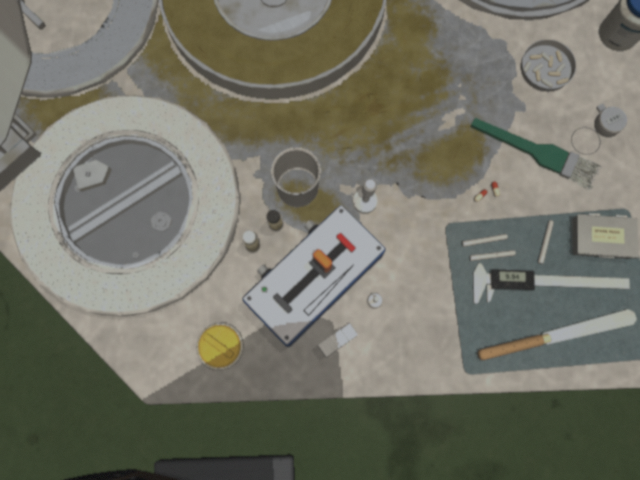

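The top view shows the box at about (315,275), running diagonally. The red stop is at (346,242), the lever at (321,260) and the grey stop at (284,303). The tamper is at (366,196), just past the red end, the beaker and vials are behind the box, and the gauge and screw are in front. Next I'll compute positions.

```bash
cat > h.py <<'E'
from cell import *
import cv2,numpy as np
from scipy.spatial.transform import Rotation as R
def ray(n,uv,z,ci=None):
    c=ci or camera_info(n);f=240/np.tan(np.radians(c["vertical_fov"]/2))
    d=R.from_euler('xyz',c["attitude"]).apply([(uv[0]-c["cx"])/f,(uv[1]-c["cy"])/f,1]);o=c["origin"]
    return (o+d*(z-o[2])/d[2])[:2]
def blobs(p,lo,hi,win=None,amin=15):
    h=cv2.cvtColor(p,cv2.COLOR_RGB2HSV);m=cv2.inRange(h,np.array(lo),np.array(hi))
    if win: w=np.zeros_like(m);x0,y0,x1,y1=win;w[y0:y1,x0:x1]=255;m&=w
    n,l,s,c=cv2.connectedComponentsWithStats(m)
    return [(s[i,4],c[i].round(1),cv2.minAreaRect(np.argwhere(l==i)[:,::-1].astype(np.float32))) for i in range(1,n) if s[i,4]>=amin]
E
python3 - <<'E'
from h import *
p=cv2.imread("pics/top0.png")[:,:,::-1].copy()
W=(240,200,390,350)
print("red");[print(b,ray("top",b[2][0],68)) for b in blobs(p,(0,170,120),(6,255,255),W)+blobs(p,(174,150,100),(180,255,255),W)]
print("or");[print(b,ray("top",b[2][0],118)) for b in blobs(p,(8,150,60),(20,255,255),W)]
# aluminium top corners by eye
for uv in [(342,207),(384,247),(287,345),(244,298)]: print(uv,ray("top",uv,60))
for n,uv,z in [("tamper",(370,183),88),("beaker",(296,165),84),("vb",(274,215),60),("vw",(250,237),60),("screw",(375,299),31),("gauge",(338,340),30)]: print(n,ray("top",uv,z))
print("grey",ray("top",(284,303),68))
c=cv2.resize(p[190:360,230:400],None,fx=3.5,fy=3.5,interpolation=cv2.INTER_CUBIC)
cv2.imwrite("pics/c1.png",c[:,:,::-1])
E
```

```text
red
or
(np.int32(157), array([322.6, 259.1]), ((322.7500305175781, 258.7500305175781), (19.091880798339844, 8.485280990600586), 45.0)) [ 522.59296286 -260.50325114]
(342, 207) [ 612.64984621 -293.4890942 ]
(384, 247) [ 548.65772667 -353.54395314]
(287, 345) [ 408.65545533 -205.25873571]
(244, 298) [ 479.12446781 -143.80897255]
tamper [ 640.12733798 -334.96131306]
beaker [ 673.26670117 -226.26101617]
vb [ 603.62819189 -190.37328444]
vw [ 570.76956375 -153.7424687 ]
screw [ 474.79908013 -338.84524759]
gauge [ 415.20585086 -280.35800537]
grey [ 468.77390238 -202.729202  ]
```

View pics/c1.png

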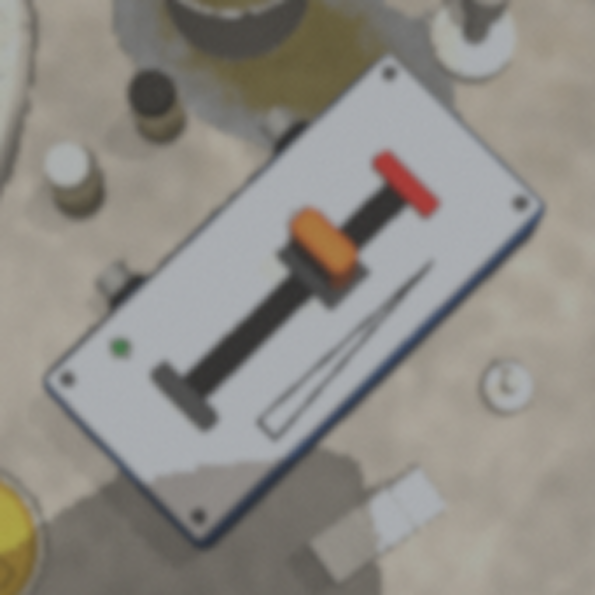

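The crop shows the lever at about (325,243), the red stop at (406,184), the grey stop at (184,396), and the box corners at (392,58), (543,205), (205,543) and (47,380). That puts the unit centre at about (512,-249) with its +y at about 132.5°, and the lever near notch 2. I'll move above the full side with the fingers shut.

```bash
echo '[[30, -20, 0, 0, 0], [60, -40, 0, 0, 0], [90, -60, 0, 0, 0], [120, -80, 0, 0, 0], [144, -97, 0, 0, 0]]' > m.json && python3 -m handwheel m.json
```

```text
refused: ROWS must be an object with one list for each field. Nothing was moved.
```

The call was refused and nothing moved: it wants an object with one list for each field. Same move again in that form.

```bash
echo '{"x":[30, 60, 90, 120, 144], "y":[-20, -40, -60, -80, -97], "z":[0, 0, 0, 0, 0], "yaw":[0, 0, 0, 0, 0], "finger_gap":[0, 0, 0, 0, 0]}' > m.json && python3 -m handwheel m.json
echo '{"x":[30, 60, 90, 120, 144], "y":[-20, -40, -60, -80, -97], "z":[0, 0, 0, 0, 0], "yaw":[0, 0, 0, 0, 0], "finger_gap":[0, 0, 0, 0, 0]}' > m.json && python3 -m handwheel m.json
echo '{"x":[30, 60, 90, 120, 144], "y":[-20, -40, -60, -80, -96], "z":[0, 0, 0, 0, 0], "yaw":[0, 0, 0, 0, 0], "finger_gap":[0, 0, 0, 0, 0]}' > m.json && python3 -m handwheel m.json
echo '{"x":[0, 0, 0, 0, 0], "y":[0, 0, 0, 0, 0], "z":[0, 0, 0, 0, 0], "yaw":[0.12, 0.24, 0.36, 0.48, 0.6], "finger_gap":[0, 0, 0, 0, 0]}' > m.json && python3 -m handwheel m.json
echo '{"x":[0, 0, 0, 0, 0], "y":[0, 0, 0, 0, 0], "z":[0, 0, 0, 0, 0], "yaw":[0.12, 0.24, 0.36, 0.45, 0.45], "finger_gap":[0, 0, 0, 0, 0]}' > m.json && python3 -m handwheel m.json
python3 - <<'E'
from h import *
print(state(),camera_info("wrist"))
for n in("wrist","scene"):
    p,d=read_camera(n);cv2.imwrite(f"pics/{n}1.png",p[:,:,::-1])
E
```

```text
t: 0.52
eef_pos: [258.8, -481.0, 214.4]
tcp_rot: [-3.141, -0.0, 0.224]
ft_force: [-0.1, -0.5, -0.3]
opening: 0.71
grip_force: 0.0
t: 0.93
eef_pos: [377.7, -354.4, 214.5]
tcp_rot: [-3.141, 0.0, 0.224]
ft_force: [1.0, -1.0, 0.5]
opening: 0.354
grip_force: 0.0
t: 1.35
eef_pos: [496.9, -228.7, 214.5]
tcp_rot: [-3.141, 0.0, 0.225]
ft_force: [1.1, -0.4, 0.8]
opening: 0.024
grip_force: 0.0
t: 1.77
eef_pos: [495.5, -230.6, 214.3]
tcp_rot: [-3.142, 0.001, -0.382]
ft_force: [-0.6, -0.6, 0.6]
opening: 0.006
grip_force: 0.0
t: 2.18
eef_pos: [495.5, -230.7, 214.4]
tcp_rot: [3.141, 0.0, -0.83]
ft_force: [-0.8, -0.0, 0.2]
opening: 0.005
grip_force: 0.0
{'t': 2.1833, 'joints': array([-5.56588708e-01,  3.80222493e-01,  1.75213903e+00, -7.88112136e-05,
        1.00974443e+00,  1.84449835e+00]), 'qvel': array([-0.00123275,  0.00149773, -0.00300411, -0.00043642,  0.00146309,
       -0.17562405]), 'tau': array([-9.45482519e-03, -5.24006224e+01, -2.45015520e+01,  1.14570584e-02,
       -8.80802376e-02,  1.76876787e+00]), 'eef_pos': array([ 495.47744232, -230.69610627,  214.38289102]), 'tcp_rot': array([ 3.14138968e+00,  4.76170290e-04, -8.30248831e-01]), 'ft_force': array([-0.78028637, -0.02462498,  0.19558676]), 'moment': array([0.0411764 , 0.02980175, 0.02089899]), 'grip_force': 0.0, 'opening': 0.0046706654242003485} {'vertical_fov': 66.24578562178776, 'cx': 319.47210511451846, 'cy': 237.15611909762885, 'origin': array([ 547.79532205, -285.1151326 ,  383.72553141]), 'attitude': array([ 2.86701593e+00, -9.93215484e-04, -2.40137640e+00])}
```

View pics/wrist1.png

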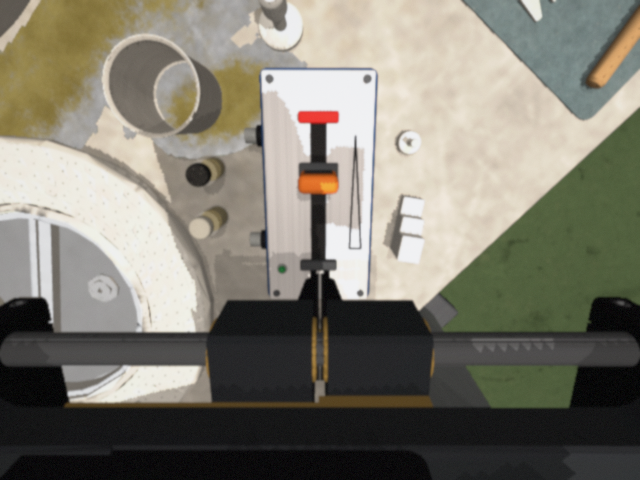

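The wrist view shows the box upright in the picture, well aligned. The red stop is at (318,117), the lever at (318,184), the grey stop at (318,265), and the fingertips at about (320,290). Now to measure these.

Run:
```python
from h import *
p=cv2.imread("pics/wrist1.png")[:,:,::-1].copy();ci=camera_info("wrist")
def wr(uv,z): return ray("wrist",uv,z,ci).round(1)
W=(255,60,385,300)
for nm,lo,hi,z in [("red",(0,180,120),(5,255,255),68),("or",(7,170,60),(20,255,255),118)]:
    for b in blobs(p,lo,hi,W,40): print(nm,b[0],b[2],wr(b[2][0],z))
for uv in [(262,69),(377,69)]: print("zero corners",wr(uv,60))
print("slot top/bottom",wr((318,117),68),wr((318,265),68))
c=camera_info("wrist")
cr=cv2.resize(p[100:300,260:380],None,fx=3,fy=3,interpolation=cv2.INTER_CUBIC);cv2.imwrite("pics/c2.png",cr[:,:,::-1])
```

```text
red 400 ((317.5, 117.5), (11.0, 37.0), 90.0) [ 557.8 -293.1]
or 763 ((318.0, 183.0), (22.0, 38.0), 90.0) [ 525.5 -259.1]
zero corners [ 616.4 -290.2]
zero corners [ 548.1 -353.6]
slot top/bottom [ 557.8 -293.7] [ 470.6 -199.5]
```

View pics/c2.png

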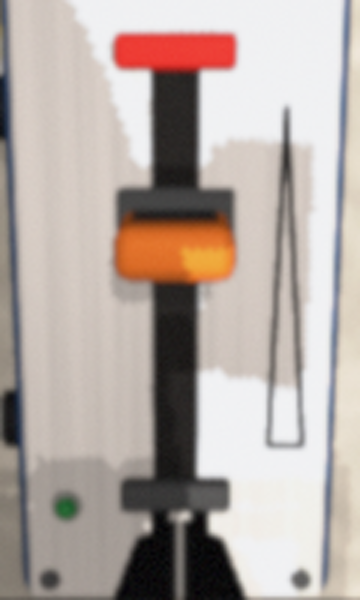

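Lever at travel ≈ 32 mm (notch 2), centre line about 2 mm off my TCP. I'll descend on the full side of the lever.

```bash
echo '{"x":[0, 0, 0, 0, 0], "y":[-2, -2, -2, -2, -2], "z":[25, 50, 75, 90, 100], "yaw":[0, 0, 0, 0, 0], "finger_gap":[0, 0, 0, 0, 0]}' > m.json && python3 -m handwheel m.json
echo '{"x":[0, 0, 0, 0], "y":[0, 0, 0, 0], "z":[10, 18, 26, 26], "yaw":[0, 0, 0, 0], "finger_gap":[0, 0, 0, 0]}' > m.json && python3 -m handwheel m.json
echo '{"x":[3, 6, 9, 12, 12], "y":[0, 0, 0, 0, 0], "z":[0, 0, 0, 0, 0], "yaw":[0, 0, 0, 0, 0], "finger_gap":[0, 0, 0, 0, 0]}' > m.json && python3 -m handwheel m.json
cat >> h.py <<'E'
def tx():
    s=state();u=np.array([np.cos(-.829),np.sin(-.829)]);e=s["eef_pos"][:2]-np.array([514.2,-246.6])
    print("t %.2f y_unit %.2f lat %.2f z %.1f  push %.2f f"%(s["t"],-e@u,e@np.array([.737,.676]),s["eef_pos"][2],-s["ft_force"][:2]@u),s["ft_force"].round(1))
E
python3 -c "from h import *;tx()"
```

```text
t: 2.7
eef_pos: [496.5, -229.1, 112.8]
tcp_rot: [3.141, 0.002, -0.823]
ft_force: [0.4, 0.3, 0.5]
opening: 0.001
grip_force: 0.0
t: 3.03
eef_pos: [496.8, -229.3, 87.6]
tcp_rot: [3.141, 0.001, -0.826]
ft_force: [0.1, -0.3, -0.1]
opening: 0.003
grip_force: 0.0
t: 3.45
eef_pos: [505.8, -238.9, 89.0]
tcp_rot: [-3.141, -0.001, -0.826]
ft_force: [0.2, -0.1, 0.4]
opening: 0.003
grip_force: 0.0
t 3.45 y_unit 11.37 lat -0.97 z 89.0  push -0.21 f [ 0.2 -0.1  0.4]
```

Next, a slow push toward home (~12 mm/s), printing force after each command.

```bash
for i in 1; do echo '{"x":[1, 2, 3, 4, 5], "y":[0, 0, 0, 0, 0], "z":[0, 0, 0, 0, 0], "yaw":[0, 0, 0, 0, 0], "finger_gap":[0, 0, 0, 0, 0]}' > m.json && python3 -m handwheel m.json >/dev/null; python3 -c "from h import *;tx()"
echo '{"x":[1, 2, 3, 4, 5], "y":[0, 0, 0, 0, 0], "z":[0, 0, 0, 0, 0], "yaw":[0, 0, 0, 0, 0], "finger_gap":[0, 0, 0, 0, 0]}' > m.json && python3 -m handwheel m.json >/dev/null; python3 -c "from h import *;tx()"
echo '{"x":[1, 2, 3], "y":[0, 0, 0], "z":[0, 0, 0], "yaw":[0, 0, 0], "finger_gap":[0, 0, 0]}' > m.json && python3 -m handwheel m.json >/dev/null; python3 -c "from h import *;tx()"
echo '{"x":[1, 2, 3], "y":[0, 0, 0], "z":[0, 0, 0], "yaw":[0, 0, 0], "finger_gap":[0, 0, 0]}' > m.json && python3 -m handwheel m.json >/dev/null; python3 -c "from h import *;tx()"
echo '{"x":[1, 2, 3], "y":[0, 0, 0], "z":[0, 0, 0], "yaw":[0, 0, 0], "finger_gap":[0, 0, 0]}' > m.json && python3 -m handwheel m.json >/dev/null; python3 -c "from h import *;tx()"
done
```

```text
t 3.87 y_unit 7.15 lat -0.98 z 88.7  push -0.11 f [ 0.  -0.1 -1.1]
t 4.28 y_unit 2.16 lat -0.98 z 88.6  push 1.19 f [-1.2  0.5  0.9]
t 4.53 y_unit -0.22 lat -0.99 z 88.6  push 3.63 f [-3.   2.2  1.3]
t 4.78 y_unit -4.05 lat -1.01 z 88.6  push 0.93 f [-1.   0.4  0.4]
t 5.03 y_unit -7.12 lat -0.95 z 88.6  push 0.16 f [-0.3 -0.  -0.2]
```

It has moved into notch 1, and first contact was at y≈2. Home contact should then be near y≈-30.

```bash
T(){ python3 -c "from h import *;tx()"; }
echo '{"x":[1, 2, 3, 4, 5], "y":[0, 0, 0, 0, 0], "z":[0, 0, 0, 0, 0], "yaw":[0, 0, 0, 0, 0], "finger_gap":[0, 0, 0, 0, 0]}' > m.json && python3 -m handwheel m.json >/dev/null; T
echo '{"x":[1, 2, 3], "y":[0, 0, 0], "z":[0, 0, 0], "yaw":[0, 0, 0], "finger_gap":[0, 0, 0]}' > m.json && python3 -m handwheel m.json >/dev/null; T
echo '{"x":[1, 2, 3], "y":[0, 0, 0], "z":[0, 0, 0], "yaw":[0, 0, 0], "finger_gap":[0, 0, 0]}' > m.json && python3 -m handwheel m.json >/dev/null; T
echo '{"x":[1, 2, 3], "y":[0, 0, 0], "z":[0, 0, 0], "yaw":[0, 0, 0], "finger_gap":[0, 0, 0]}' > m.json && python3 -m handwheel m.json >/dev/null; T
echo '{"x":[1, 2, 3], "y":[0, 0, 0], "z":[0, 0, 0], "yaw":[0, 0, 0], "finger_gap":[0, 0, 0]}' > m.json && python3 -m handwheel m.json >/dev/null; T
echo '{"x":[1, 2, 3], "y":[0, 0, 0], "z":[0, 0, 0], "yaw":[0, 0, 0], "finger_gap":[0, 0, 0]}' > m.json && python3 -m handwheel m.json >/dev/null; T
echo '{"x":[1, 2, 3], "y":[0, 0, 0], "z":[0, 0, 0], "yaw":[0, 0, 0], "finger_gap":[0, 0, 0]}' > m.json && python3 -m handwheel m.json >/dev/null; T
```

```text
t 5.45 y_unit -11.92 lat -0.92 z 88.7  push -0.54 f [ 0.5 -0.3 -0. ]
t 5.70 y_unit -14.31 lat -0.94 z 88.6  push 5.42 f [-3.   4.6  4.4]
t 5.95 y_unit -17.62 lat -0.94 z 88.6  push 2.65 f [-2.7  1.1  1.4]
t 6.20 y_unit -21.11 lat -0.93 z 88.6  push 1.14 f [-1.1  0.5  0.8]
t 6.45 y_unit -24.08 lat -0.91 z 88.6  push -0.20 f [0.4 0.1 0.3]
t 6.70 y_unit -26.93 lat -0.89 z 88.6  push -0.06 f [ 0.  -0.   0.7]
t 6.95 y_unit -29.85 lat -0.89 z 88.6  push 1.27 f [-0.8  1.   1.4]
```

```bash
T(){ python3 -c "from h import *;tx()"; }
echo '{"x":[0.5, 1, 1], "y":[0, 0, 0], "z":[0, 0, 0], "yaw":[0, 0, 0], "finger_gap":[0, 0, 0]}' > m.json && python3 -m handwheel m.json >/dev/null; T
echo '{"x":[0.5, 1, 1], "y":[0, 0, 0], "z":[0, 0, 0], "yaw":[0, 0, 0], "finger_gap":[0, 0, 0]}' > m.json && python3 -m handwheel m.json >/dev/null; T
```

```text
t 7.20 y_unit -30.21 lat -0.90 z 88.6  push 4.76 f [-3.1  3.6  3.3]
t 7.45 y_unit -31.00 lat -0.90 z 88.6  push 6.38 f [-4.6  4.4  4.9]
```

```bash
T(){ python3 -c "from h import *;tx()"; }
echo '{"x":[0.5, 1, 1], "y":[0, 0, 0], "z":[0, 0, 0], "yaw":[0, 0, 0], "finger_gap":[0, 0, 0]}' > m.json && python3 -m handwheel m.json >/dev/null; T
echo '{"x":[0, 0], "y":[0, 0], "z":[0, 0], "yaw":[0, 0], "finger_gap":[0, 0]}' > m.json && python3 -m handwheel m.json >/dev/null; T
python3 - <<'E'
from h import *
p,d=read_camera("scene");cv2.imwrite("pics/s2.png",cv2.resize(p[180:340,270:430],None,fx=3.5,fy=3.5,interpolation=cv2.INTER_CUBIC)[:,:,::-1])
E
```

```text
t 7.70 y_unit -31.87 lat -0.90 z 88.6  push 6.78 f [-4.4  5.2  5. ]
t 7.87 y_unit -31.87 lat -0.92 z 88.6  push 6.97 f [-4.9  5.   4. ]
```

View pics/s2.png

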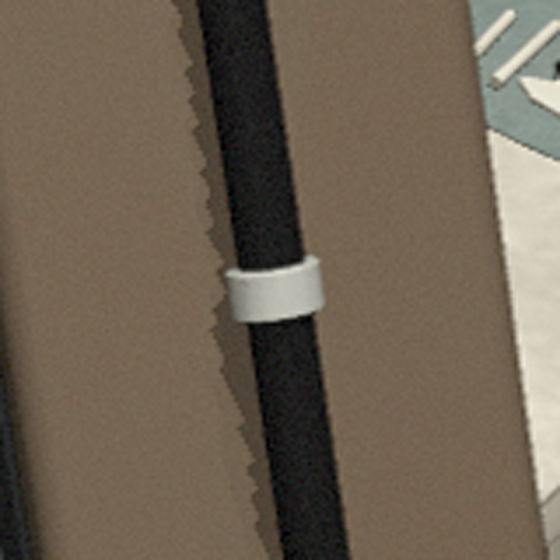

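The arm blocks the scene camera, so that picture shows only the arm. The force is consistent with the 3 N/mm buffer. One small extra push to confirm, then I'll back off, lift and check with the wrist camera.

```bash
T(){ python3 -c "from h import *;tx()"; }
echo '{"x":[0.4, 0.8, 0.8], "y":[0, 0, 0], "z":[0, 0, 0], "yaw":[0, 0, 0], "finger_gap":[0, 0, 0]}' > m.json && python3 -m handwheel m.json >/dev/null; T
echo '{"x":[-2, -4, -7, -10, -10], "y":[0, 0, 0, 0, 0], "z":[0, 0, 0, 0, 0], "yaw":[0, 0, 0, 0, 0], "finger_gap":[0, 0, 0, 0, 0]}' > m.json && python3 -m handwheel m.json >/dev/null; T
echo '{"x":[0, 0, 0, 0, 0], "y":[0, 0, 0, 0, 0], "z":[-15, -35, -55, -60, -60], "yaw":[0, 0, 0, 0, 0], "finger_gap":[0, 0, 0, 0, 0]}' > m.json && python3 -m handwheel m.json >/dev/null; T
python3 - <<'E'
from h import *
ci=camera_info("wrist");p,d=read_camera("wrist");cv2.imwrite("pics/w3.png",p[:,:,::-1])
for nm,lo,hi,z in [("red",(0,180,120),(5,255,255),68),("or",(7,170,60),(20,255,255),118)]:
    for b in blobs(p,lo,hi,(200,20,440,350),60): print(nm,b[0],b[2],ray("wrist",b[2][0],z,ci))
E
```

```text
t 8.17 y_unit -32.49 lat -0.94 z 88.6  push 8.25 f [-5.4  6.2  4.9]
t 8.58 y_unit -23.29 lat -0.91 z 88.6  push -0.80 f [ 0.2 -0.9 -0.5]
t 9.00 y_unit -24.29 lat -0.74 z 149.9  push -0.45 f [ 0.8  0.1 -0.1]
red 586 ((321.5, 187.5), (13.0, 45.0), 90.0) [ 557.58713133 -294.33352401]
or 1496 ((322.0, 223.0), (34.0, 48.0), 90.0) [ 548.69712958 -284.72388702]
```

View pics/w3.png

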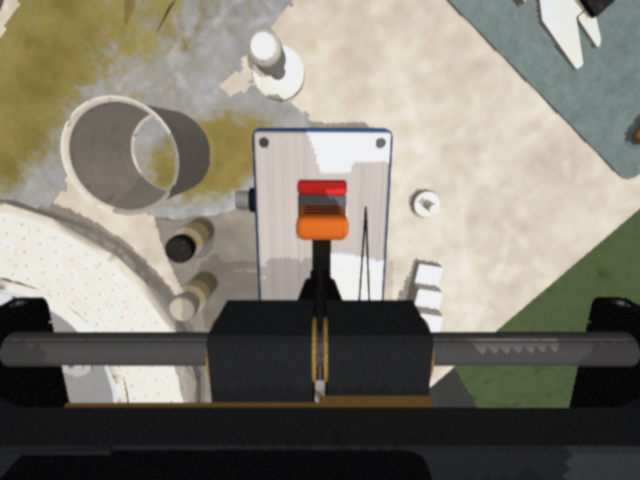

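The carriage (322,200) is up against the red stop (321,187), so the lever is home. Now I'll cross over to the zero side and descend behind it.

```bash
T(){ python3 -c "from h import *;tx()"; }
echo '{"x":[15, 30, 45, 58, 58], "y":[0, 0, 0, 0, 0], "z":[0, 0, 0, 0, 0], "yaw":[0, 0, 0, 0, 0], "finger_gap":[0, 0, 0, 0, 0]}' > m.json && python3 -m handwheel m.json >/dev/null; T
echo '{"x":[0, 0, 0, 0, 0], "y":[0, 0, 0, 0, 0], "z":[15, 30, 45, 60, 60], "yaw":[0, 0, 0, 0, 0], "finger_gap":[0, 0, 0, 0, 0]}' > m.json && python3 -m handwheel m.json >/dev/null; T
echo '{"x":[-2, -4, -6, -8, -8], "y":[0, 0, 0, 0, 0], "z":[0, 0, 0, 0, 0], "yaw":[0, 0, 0, 0, 0], "finger_gap":[0, 0, 0, 0, 0]}' > m.json && python3 -m handwheel m.json >/dev/null; T
echo '{"x":[-1, -2, -3], "y":[0, 0, 0], "z":[0, 0, 0], "yaw":[0, 0, 0], "finger_gap":[0, 0, 0]}' > m.json && python3 -m handwheel m.json >/dev/null; T
```

```text
t 9.47 y_unit -82.90 lat -1.10 z 146.7  push -0.07 f [-0.2 -0.3 -0.2]
t 9.88 y_unit -79.25 lat -1.20 z 84.8  push -0.38 f [ 0.2 -0.4  0.1]
t 10.30 y_unit -73.29 lat -0.70 z 89.3  push 0.37 f [-0.3  0.2  0.6]
t 10.55 y_unit -70.55 lat -0.81 z 88.8  push 0.36 f [0.1 0.6 0.7]
```

```bash
T(){ python3 -c "from h import *;tx()"; }
echo '{"x":[-1, -2], "y":[0, 0], "z":[0, 0], "yaw":[0, 0], "finger_gap":[0, 0]}' > m.json && python3 -m handwheel m.json >/dev/null; T
for k in 1 2 3 4; do echo '{"x":[-0.5, -1], "y":[0, 0], "z":[0, 0], "yaw":[0, 0], "finger_gap":[0, 0]}' > m.json && python3 -m handwheel m.json >/dev/null; T; done
```

```text
t 10.72 y_unit -68.48 lat -0.81 z 88.6  push -0.59 f [ 0.4 -0.4 -0.2]
t 10.88 y_unit -67.52 lat -0.80 z 88.6  push 0.29 f [-0.2  0.2  0.3]
t 11.05 y_unit -66.83 lat -0.81 z 88.7  push -2.72 f [ 1.8 -2.1 -1.5]
t 11.22 y_unit -66.40 lat -0.81 z 88.7  push -6.13 f [ 4.8 -4.  -3.9]
t 11.38 y_unit -65.34 lat -0.81 z 88.7  push -3.49 f [ 2.2 -2.7 -1.8]
```

Home contact is at y≈-67.1, so I expect notch contacts at -51.1, -35.1 and -19.1. Continuing slowly.

```bash
T(){ python3 -c "from h import *;tx()"; }
for k in 1 2 3 4 5 6 7 8 9 10; do echo '{"x":[-0.7, -1.4], "y":[0, 0], "z":[0, 0], "yaw":[0, 0], "finger_gap":[0, 0]}' > m.json && python3 -m handwheel m.json >/dev/null; T; done
```

```text
t 11.55 y_unit -63.13 lat -0.79 z 88.6  push -1.88 f [ 1.4 -1.3 -1.7]
t 11.72 y_unit -61.46 lat -0.83 z 88.6  push -1.56 f [ 1.5 -0.8  0.1]
t 11.88 y_unit -60.08 lat -0.81 z 88.6  push -0.95 f [ 0.6 -0.8 -0.1]
t 12.05 y_unit -58.71 lat -0.83 z 88.6  push -1.04 f [ 0.7 -0.8 -0.5]
t 12.22 y_unit -57.34 lat -0.88 z 88.6  push -0.53 f [ 0.6 -0.2  0.5]
t 12.38 y_unit -56.04 lat -0.86 z 88.6  push -0.05 f [-0.1 -0.2  0.8]
t 12.55 y_unit -54.69 lat -0.85 z 88.6  push 0.49 f [-0.9 -0.1  0.5]
t 12.72 y_unit -53.30 lat -0.84 z 88.6  push 0.38 f [-0.4  0.1 -0.1]
t 12.88 y_unit -51.90 lat -0.84 z 88.6  push 0.11 f [-0.4 -0.2 -0.9]
t 13.05 y_unit -50.77 lat -0.85 z 88.7  push -3.17 f [ 2.1 -2.3 -0.9]
```

```bash
T(){ python3 -c "from h import *;tx()"; }
for k in 1 2 3 4 5 6 7 8 ; do echo '{"x":[-0.7, -1.4], "y":[0, 0], "z":[0, 0], "yaw":[0, 0], "finger_gap":[0, 0]}' > m.json && python3 -m handwheel m.json >/dev/null; T; done
```

```text
t 13.22 y_unit -50.12 lat -0.85 z 88.7  push -6.38 f [ 4.9 -4.2 -3.8]
t 13.38 y_unit -48.12 lat -0.85 z 88.7  push -2.39 f [ 1.6 -1.7 -1.2]
t 13.55 y_unit -46.19 lat -0.86 z 88.7  push -2.05 f [ 1.7 -1.3 -0.6]
t 13.72 y_unit -44.71 lat -0.83 z 88.6  push -1.11 f [ 1.  -0.6 -0.5]
t 13.88 y_unit -43.31 lat -0.87 z 88.6  push -0.44 f [ 0.8  0.1 -0.4]
t 14.05 y_unit -41.92 lat -0.89 z 88.6  push -0.17 f [ 0.3  0.  -0.9]
t 14.22 y_unit -40.58 lat -0.91 z 88.6  push 0.28 f [0.  0.4 0.7]
t 14.38 y_unit -39.25 lat -0.90 z 88.6  push -0.77 f [ 0.8 -0.3 -0.3]
```

Click 1 was left at -51 and the lever snapped to notch 2 (≈-35). I'll advance until it leaves notch 2 and stop near y≈-25.

```bash
T(){ python3 -c "from h import *;tx()"; }
for k in 1 2 3 4 5 6 7; do echo '{"x":[-0.7, -1.4], "y":[0, 0], "z":[0, 0], "yaw":[0, 0], "finger_gap":[0, 0]}' > m.json && python3 -m handwheel m.json >/dev/null; T; done
```

```text
t 14.55 y_unit -37.90 lat -0.89 z 88.6  push -0.09 f [-0.  -0.1 -0.7]
t 14.72 y_unit -36.50 lat -0.88 z 88.6  push -0.14 f [ 0.2 -0.   0.3]
t 14.88 y_unit -35.10 lat -0.88 z 88.6  push -0.45 f [1.3 0.6 0.1]
t 15.05 y_unit -34.43 lat -0.85 z 88.7  push -6.54 f [ 4.5 -4.8 -4.4]
t 15.22 y_unit -33.07 lat -0.89 z 88.7  push -3.04 f [ 1.5 -2.8 -1.8]
t 15.38 y_unit -30.93 lat -0.87 z 88.7  push -2.33 f [ 1.5 -1.7 -1.7]
t 15.55 y_unit -29.31 lat -0.87 z 88.6  push -0.28 f [ 0.3 -0.1 -0. ]
```

```bash
T(){ python3 -c "from h import *;tx()"; }
for k in 1 2 3 ; do echo '{"x":[-0.7, -1.4], "y":[0, 0], "z":[0, 0], "yaw":[0, 0], "finger_gap":[0, 0]}' > m.json && python3 -m handwheel m.json >/dev/null; T; done
echo '{"x":[-0.6, -0.6], "y":[0, 0], "z":[0, 0], "yaw":[0, 0], "finger_gap":[0, 0]}' > m.json && python3 -m handwheel m.json >/dev/null; T
echo '{"x":[4, 10, 20, 25, 25], "y":[0, 0, 0, 0, 0], "z":[0, 0, 0, 0, 0], "yaw":[0, 0, 0, 0, 0], "finger_gap":[0, 0, 0, 0, 0]}' > m.json && python3 -m handwheel m.json >/dev/null; T
echo '{"x":[0, 0, 0, 0, 0], "y":[0, 0, 0, 0, 0], "z":[-15, -30, -50, -80, -110], "yaw":[0, 0, 0, 0, 0], "finger_gap":[0, 0, 0, 0, 0]}' > m.json && python3 -m handwheel m.json >/dev/null; T
echo '{"x":[-25, -50, -75, -100, -100], "y":[0, 0, 0, 0, 0], "z":[-10, -15, -15, -15, -15], "yaw":[0, 0, 0, 0, 0], "finger_gap":[0, 0, 0, 0, 0]}' > m.json && python3 -m handwheel m.json >/dev/null; T
python3 - <<'E'
from h import *
ci=camera_info("wrist");p,d=read_camera("wrist");cv2.imwrite("pics/w4.png",p[:,:,::-1])
q,d=read_camera("top");cv2.imwrite("pics/t4.png",q[:,:,::-1])
for nm,lo,hi,z in [("red",(0,180,120),(5,255,255),68),("or",(7,170,60),(20,255,255),118)]:
    for b in blobs(p,lo,hi,(200,20,440,350),60): print(nm,b[0],b[2],ray("wrist",b[2][0],z,ci))
E
```

```text
t 15.72 y_unit -27.92 lat -0.88 z 88.7  push -0.28 f [ 0.7  0.2 -0.1]
t 15.88 y_unit -26.55 lat -0.90 z 88.6  push 0.20 f [-0.8 -0.5 -0.7]
t 16.05 y_unit -25.12 lat -0.94 z 88.6  push -0.02 f [-0.1 -0.1  0.2]
t 16.22 y_unit -24.58 lat -0.95 z 88.6  push 0.32 f [-0.1  0.3 -0.1]
t 16.63 y_unit -51.27 lat -0.95 z 88.5  push 0.31 f [-0.5 -0.1  0.6]
t 17.05 y_unit -49.36 lat -1.00 z 199.2  push 0.22 f [ 0.6  0.8 -0. ]
t 17.47 y_unit 53.92 lat -1.17 z 213.9  push -0.60 f [1.2 0.3 1. ]
red 421 ((320.5, 78.5), (11.0, 39.0), 90.0) [ 557.02347079 -293.37099581]
or 759 ((320.5, 164.5), (21.0, 39.0), 90.0) [ 514.31997475 -246.87255476]
```

View pics/w4.png

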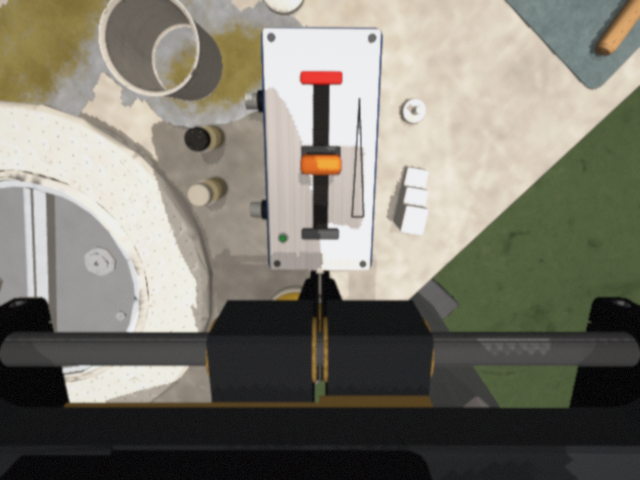

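The lever top at (320,164) works out to (514.3,-246.9), which is the unit's centre, so travel is 48 mm (notch 3). The bystanders visible here stand as before, and the robot is clear.

```bash
echo '{"x":[0, 0, 0], "y":[0, 0, 0], "z":[0, 0, 0], "yaw":[0, 0, 0], "finger_gap":[0, 0, 0]}' > m.json && python3 -m handwheel m.json; python3 -c "from cell import *;print(job_done())"
```

```text
t: 17.82
eef_pos: [479.9, -210.9, 213.3]
tcp_rot: [3.141, 0.0, -0.827]
ft_force: [-0.5, 0.6, -0.0]
opening: 0.006
grip_force: 0.0
the job is handed in; nothing more can be done
None
```

I pushed the lever home against the zero stop (about 8 N on the buffer), then counted it out three clicks; the last camera view has it resting in notch 3 (48 mm), with the robot clear and the job handed in at 17.8 s.

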